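Shim the levelling table until the bubble is centred

TASK

The small round levelling table with the plaster model on it stands low at its single foot, on the side nearest you. Take the orange wedge shim, set its thin end under that low foot and push it in slowly until the bubble of the level on the plate lies between its two black marks, then let go with the shim left in place. Push gently, do not drive the plate well past level or touch it with the robot, and leave the other things where they are.

Things in the scene. Friction and masses are not known exactly. Their poses are not given: they have to be found in the camera images.
- stand: fixed part of the levelling table: two feet joined by a dark bar. x points from the low foot across the table (the push direction); z up. Origin under the centre of the round plate (140 mm across), within 4 mm of the grey worktop (z = 0.002; the white counter where the shim starts is z = 0). Its feet are set anew each time within 4 mm, so the shim height needed differs.
- low_foot (a point): lowest point of the short foot (rubber end of 8 mm radius) under the plate's low corner, 73 mm from the plate's centre along the stand's -x. At the start it hangs 3 to 7 mm above the worktop, the plate against a stop. Its rubber gives some 2 to 3 mm under the plate's load (3 to 7 N, unknown) before the plate lifts. A round lug of 9 mm radius stands over it, 15 mm up.
- vial_centre (a point): top of the vial at its middle, midway between the two black marks (16 mm apart). The vial is a yellow-green tube 80 mm long on the plate's top, 40 mm from its centre along the stand's +y, lying along the stand's x axis.
- bubble (a joint): place of the white bubble (10 mm long) along the vial, in m: 0 centred (plate level), about +0.030 at the start (end away from the low foot, where the plate is high), falling 8 mm for each degree the low corner rises; within 0.003 of 0 it lies between the marks. Once the ramp lifts the foot it moves about 0.9 mm per mm of shim. Stop at -0.020.
- shim: orange wedge, 60 g, 104 x 26 mm, lying flat. Origin mid-length on the underside; x points to the thin end, z up. Ramp 80 mm long, rising from 2.5 mm at the thin end to 20 mm; behind it a finger block 24 mm long, 38 mm high, middle at x = -40 mm, to be gripped across its 26 mm width (y). Smooth; stays where left. Lifting the foot takes 4 to 12 N of push, more if the shim is pressed down too.
- shim_tip (a point): middle of the shim's thin end, on the underside (x = +52 mm of the shim)
- shim_grip (a point): middle of the shim's finger block, 26 mm above the underside (x = -40 mm of the shim)
- level_plate: round aluminium plate, 10 mm thick, with the level and the plaster model fixed on it, about 1.5 kg. Origin on its rocking axis, the line through the two fixed feet, 110 mm beyond the low foot; plate top about 40 mm, model top about 90 mm above the worktop. It starts 3.8 degrees low at the low corner.
- mixing_bowl: green rubber bowl, 120 mm across, 63 mm high, bystander, origin under its centre
- wax_tin: round grey wax tin, 64 mm across, 22 mm high, bystander, origin under its centre
- bur_block: blue block with burs, 30 x 62 x 48 mm, bystander, origin under its centre
- powder_jar: powder jar with white lid, 46 mm across, 58 mm high, bystander, origin under its centre
- curing_base: dental curing lamp, beige, fixed bystander standing on the grey worktop between the shim and the levelling table; with the beige extraction unit behind it, it fills the space from about x = 0.54 m back, some 0.3 m high, between y = 0.05 and -0.27 m: cross from side to side in front of it (x below 0.45 m). Origin at its underside.
Not all that is in view belongs to the job. What is shaped like the shim but purple or turquoise is not meant.

How it is judged:
By the outcome, as a careful person would: the job done as asked, in the order asked, and still so for the second after the job is handed in, with the robot touching nothing.
It also fails if it takes over 72 s, if anything falls off the work surface, if the arm or the gripper's body presses on something with over 40 N, if the wrist force passes 120 N, or if a joint passes its speed limit or range.

ROBOT

A 6-joint arm with a two-finger parallel gripper is mounted at the origin on a cart in front of the work surface, level with it; the furniture and walls round the work are solid. World frame = base frame: x ahead of the robot, y to its left, z up, the work surface at z = 0. Lengths are in m, angles in degrees, forces in N, time in s.
With the tool pointing down it reaches from about 0.3 to 0.75 m from the base axis. Payload 8.5 kg.
Tool frame: the origin (TCP) lies at the very end of the fingers, on their centre line; the grasp point (between the pads) lies 19 mm behind it (env.hold_point_z is the distance from the TCP to the grasp point, in m); z points along the fingers, y is the line along which they close (so a half turn about z gives the same grasp; the last joint's range is limited). The gripper opens to 85 mm and grips with 20 to 120 N. Pads are 22 mm wide; open, the fingers measure 114 mm over their backs; the gripper's body (76 mm by 85 mm) begins 54 mm behind the grasp point. The pads swing forward as they close: fully open they stand 13 mm farther back than shut.
Start: joints at [-79.372, 21.807, 74.336, -0, 83.858, -12.336], TCP at [0.215, -0.506, 0.231] pointing down, gripper open.
Joint ranges: [-178.18, 178.18], [-50.72, 133.34], [12.68, 142.11], [-81.47, 261.47], [9.98, 163.14], [-165.26, 165.26]. Speed limits (degrees/s): [136.94, 136.94, 180, 180, 180, 180].

INTERFACE

Orientations are given as a 3x3 rotation matrix whose columns are the frame's x, y, z axes.
In Python, from rig import env, optics gives the robot as it stands.
- The arm moves only by the shell command python3 -m jog 'ROWS' [OPENING] [FORCE]. ROWS is JSON, a list of rows, each an object with "linear": the shift along the tool's x, y, z in units of 40 mm (1.0 is 40 mm), a list of three; "roll": the turn about the tool's z in units of 5 degrees (1.0 is 5 degrees). A call has 1 to 12 rows; each row shifts and turns the commanded pose from where the row before left it, along the tool's axes as they then stand; what a row does not reach is not made up. A row lasts 1/12 s, in which the tool goes at most 41.7 mm and 7.16 degrees, less where a joint would pass 70% of its speed; a pose out of reach is approached as far as the arm can. A call is refused whole if a number of a shift passes 1 or a number of a turn 1, either way. A call with a gripper value outside its range is refused whole. OPENING is the opening, from -1 (shut) to 1 (fully open), set as the call begins (- or left out, the last holds). The fingers move at their own pace and stop on an object; FORCE is the grip in N (left out, the last holds). Time passes only in rows, so rows that do not move let the fingers close. It gives the time, the measured TCP pose, the force, the opening and the grip force at its end, in the units of the state.
- env.observe(): the state, without advancing time (a new reading comes with each control period).
- optics.get_image(name): name is "scene" or "top" or "wrist"; returns the picture (480x640x3 uint8, red, green, blue); there is no depth.
- optics.calibration(name): a dict with "fov_y" (degrees; the focal length in pixels is half the picture's height over the tangent of half this angle, whatever the lens; pixels are square), "cx", "cy" (the principal point, pixels), "T" (4x4, takes a point from camera to world coordinates). Camera axes: x right, y down, z forward; pixel columns grow to the right and rows downward; lengths in m; the calibration is good to about 2 mm. The wrist camera is an equidistant fisheye: a pixel r from the principal point sees the ray r / f radians off the axis. A picture is of the moment at which its call begins: read the wrist's pose just before it. calibration takes no time and is no camera call; for the wrist camera it gives the pose at the moment of the call.
- env.close_job(): hands the job in; it is judged then, once.
The state is a dict: "time_s": time; "q": joint angles; "qvel": joint speeds; "joint_efforts": joint torques, N m; "position": TCP position; "tool_rot": TCP orientation; "ft_force": force on the tool from outside, world axes, zero at the start; "wrist_torque": the same for the moment, N m; "grip_width": finger opening in m; "gripper_force": force on a finger pad.
Only numpy, scipy, OpenCV 4.12 (cv2) and the standard library are available. Lean on these libraries where they do the work, as an engineer would, in place of code of your own. Each camera call takes 0.05 s, during which the arm holds its last target. There are 200 camera calls.

## Working session

There is one attempt and no reset: what is moved stays moved. The work goes in short steps, Python scripts to look and compute and a shell command to move; the robot and the scene stay as the last step left them, time stands still between calls to the robot, and variables do not carry over. Pictures are saved under pics/ and viewed, at most 10 in all, crops included, and the job is handed in when it is done.

```bash
ls; mkdir -p pics
cat > h.py <<'E'
import numpy as np, cv2
from rig import env, optics
def snap(n,f=None):
    c=optics.calibration(n); im=optics.get_image(n)
    if f: cv2.imwrite('pics/'+f,im[:,:,::-1])
    return im,c
def ray(c,u,v,fish=False):
    f=240/np.tan(np.radians(c['fov_y']/2)); d=np.array([(u-c['cx'])/f,(v-c['cy'])/f,1.0])
    if fish:
        r=np.hypot(d[0],d[1]); s=np.sin(r)/r if r>1e-9 else 1; d=np.array([d[0]*s,d[1]*s,np.cos(r)])
    T=np.array(c['T']); return T[:3,3],T[:3,:3]@d
def onz(c,u,v,z,fish=False):
    o,d=ray(c,u,v,fish); return o+d*(z-o[2])/d[2]
def pix(c,p,fish=False):
    f=240/np.tan(np.radians(c['fov_y']/2)); T=np.array(c['T']); q=T[:3,:3].T@(np.array(p)-T[:3,3])
    if fish:
        r=np.hypot(q[0],q[1]); a=np.arctan2(r,q[2]); return c['cx']+f*a*q[0]/r, c['cy']+f*a*q[1]/r
    return c['cx']+f*q[0]/q[2], c['cy']+f*q[1]/q[2]
E
python3 - <<'E'
from h import *
ims=[snap(n,n+'0.png') for n in('scene','top','wrist')]
for i,c in ims: print(c['fov_y'],c['cx'],c['cy'],np.round(c['T'],3).tolist())
print(env.observe()['tool_rot'],env.hold_point_z)
a=np.vstack([cv2.resize(ims[0][0],(640,480)),]);
E
```

```text
pics
44.062219077445874 322.5607777966619 240.06076143207721 [[0.965, -0.193, 0.177, 0.229], [-0.261, -0.753, 0.604, -1.022], [0.016, -0.629, -0.777, 1.408], [0.0, 0.0, 0.0, 1.0]]
46.07185969977582 302.48306780756343 235.52733297181513 [[0.015, -0.994, 0.11, 0.359], [-1.0, -0.015, 0.004, 0.016], [-0.002, -0.11, -0.994, 1.573], [0.0, 0.0, 0.0, 1.0]]
65.70646984690485 318.3672040914406 241.16402074951657 [[0.39, -0.884, -0.258, 0.279], [-0.921, -0.375, -0.108, -0.478], [-0.002, 0.28, -0.96, 0.374], [0.0, 0.0, 0.0, 1.0]]
[[ 9.20744117e-01  3.90166921e-01 -2.12331277e-04]
 [ 3.90166916e-01 -9.20743521e-01  1.07075384e-03]
 [ 2.22270083e-04 -1.06873494e-03 -9.99999404e-01]] 0.0187
```

View pics/scene0.png

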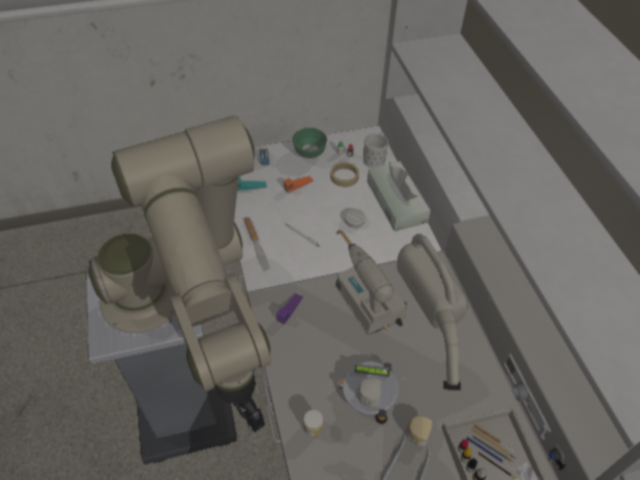

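View pics/top0.png

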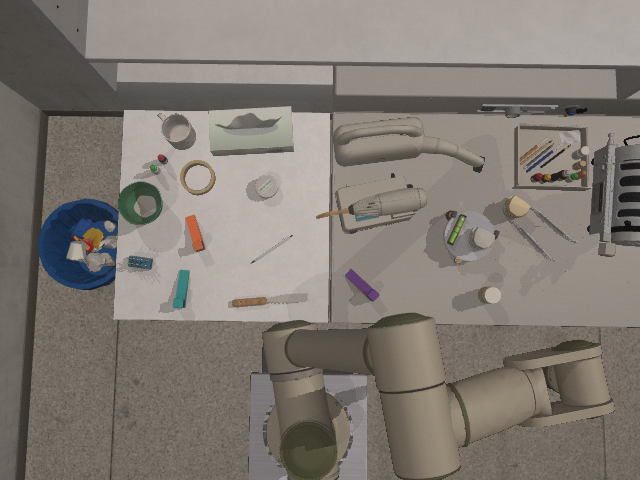

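The top view shows the orange shim at about (194,233). Lookalikes are teal at (181,289), purple at (362,285), and the knife's orange-brown handle at (249,301). I choose (194,233). The levelling table is at (470,235), with what looks like its low foot and lug at (458,260).

```bash
cat > m.py <<'E'
from h import *
im,c=snap('top'); ims,cs=snap('scene')
a=cv2.resize(im[205:260,165:225],None,fx=6.6,fy=6.6,interpolation=cv2.INTER_CUBIC)
b=cv2.resize(im[200:275,430:510],None,fx=5,fy=5,interpolation=cv2.INTER_CUBIC)
s=cv2.resize(ims[350:430,330:410],None,fx=4.7,fy=4.7,interpolation=cv2.INTER_CUBIC)
t=cv2.resize(ims[165:205,270:330],None,fx=6,fy=6,interpolation=cv2.INTER_CUBIC)
W=np.zeros((600,800,3),np.uint8)
for p,(y,x) in((a[:300,:400],(0,0)),(b[:375,:400],(0,400)),(t[:240,:360],(320,0))): W[y:y+p.shape[0],x:x+p.shape[1]]=p
s=cv2.resize(s,(225,225)); W[375:600,400:625]=s
cv2.imwrite('pics/crop1.png',W[:,:,::-1])
h=cv2.cvtColor(im,cv2.COLOR_RGB2HSV)
def big(m,box):
    z=np.zeros_like(m); x0,y0,x1,y1=box; z[y0:y1,x0:x1]=m[y0:y1,x0:x1]
    return max(cv2.findContours(z,cv2.RETR_EXTERNAL,cv2.CHAIN_APPROX_NONE)[0],key=cv2.contourArea)
o=big(cv2.inRange(h,(3,130,90),(16,255,255)),(165,205,225,260))
P=np.array([onz(c,u,v,0.01)[:2] for u,v in o[:,0]])
r=cv2.minAreaRect((P*1000).astype(np.float32)); print('shim rect mm',r)
print('box px',cv2.boxPoints(cv2.minAreaRect(o)).round(1).tolist())
v=big(cv2.inRange(h,(28,110,80),(50,255,255)),(430,200,510,275))
r=cv2.minAreaRect((np.array([onz(c,u,w,0.05)[:2] for u,w in v[:,0]])*1000).astype(np.float32)); print('vial',r)
for n,(u,w) in dict(lug=(458,260),model=(482,238),vial=(457,229)).items(): print(n,onz(c,u,w,.03).round(3))
E
python3 m.py
```

```text
shim rect mm ((535.4944458007812, 325.0430908203125), (97.37776947021484, 28.913818359375), 19.59702491760254)
box px [[183.60000610351562, 217.8000030517578], [193.5, 214.5], [204.39999389648438, 247.1999969482422], [194.5, 250.5]]
vial ((551.6867065429688, -396.2676696777344), (12.033961296081543, 79.15835571289062), 63.850547790527344)
lug [ 0.468 -0.404  0.03 ]
model [ 0.53  -0.471  0.03 ]
vial [ 0.554 -0.402  0.03 ]
```

View pics/crop1.png

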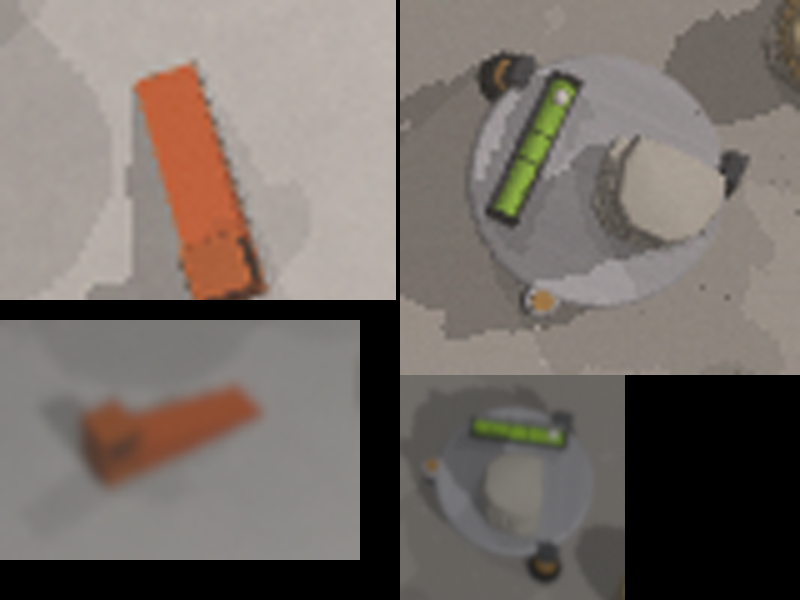

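The crop confirms the orange shim: its finger block is toward the robot (top px ~(198,245)) and its thin end faces away. The lug is at px (458,260), and the bubble sits at the far end of the vial. The vial gives a stand yaw of about -26°. I'll hover over the shim and refine with the wrist camera.

```bash
python3 -m jog '[{"linear":[0.6,-0.66,0],"roll":0},{"linear":[0.6,-0.66,0],"roll":0},{"linear":[0.6,-0.66,0],"roll":0},{"linear":[0.6,-0.66,0],"roll":0},{"linear":[0.6,-0.66,0],"roll":0},{"linear":[0.6,-0.66,0],"roll":0},{"linear":[0.6,-0.66,0],"roll":0},{"linear":[0.6,-0.66,0],"roll":0},{"linear":[0.6,-0.66,0],"roll":0},{"linear":[0.6,-0.66,0],"roll":0},{"linear":[0.6,-0.66,0],"roll":0},{"linear":[0.6,-0.66,0],"roll":0}]' 1 30
python3 -m jog '[{"linear":[0.6,-0.66,0],"roll":0},{"linear":[0.6,-0.66,0],"roll":0},{"linear":[0.6,-0.66,0],"roll":0},{"linear":[0.6,-0.66,0],"roll":0},{"linear":[0.6,-0.66,0],"roll":0},{"linear":[0.6,-0.66,0],"roll":0},{"linear":[0.6,-0.66,0],"roll":0},{"linear":[0.6,-0.66,0],"roll":0},{"linear":[0.6,-0.66,0],"roll":0},{"linear":[0.6,-0.66,0],"roll":0},{"linear":[0.6,-0.66,0],"roll":0},{"linear":[0,0,0],"roll":0}]'
python3 - <<'E'
from h import *
im,c=snap('wrist','w1.png')
h=cv2.cvtColor(im,cv2.COLOR_RGB2HSV); m=cv2.inRange(h,(3,130,60),(16,255,255))
o=max(cv2.findContours(m,cv2.RETR_EXTERNAL,cv2.CHAIN_APPROX_NONE)[0],key=cv2.contourArea)
a=cv2.approxPolyDP(o,4,True)[:,0]
for u,v in a: print(u,v,*[onz(c,u,v,z,True)[:2].round(4) for z in(0,.0025,.02,.038)])
E
```

```text
time_s: 1.25
position: [0.3562, -0.1006, 0.2315]
tool_rot: [[0.921, 0.39, 0.0], [0.39, -0.921, -0.0], [0.0, 0.0, -1.0]]
ft_force: [0.1, -1.1, 0.6]
grip_width: 0.0855
gripper_force: 0.0
time_s: 2.25
position: [0.4868, 0.2726, 0.2305]
tool_rot: [[0.919, 0.394, -0.0], [0.394, -0.919, 0.001], [0.0, -0.001, -1.0]]
ft_force: [-1.2, -0.2, -0.0]
grip_width: 0.0854
gripper_force: 0.0
280 93 [0.5766 0.3537] [0.5764 0.3533] [0.5752 0.3509] [0.574  0.3483]
272 199 [0.4739 0.32  ] [0.4744 0.3199] [0.478 0.319] [0.4818 0.3181]
298 201 [0.4823 0.2946] [0.4828 0.2947] [0.486 0.295] [0.4893 0.2953]
305 94 [0.585  0.3304] [0.5847 0.3302] [0.5832 0.3288] [0.5816 0.3274]
```

View pics/w1.png

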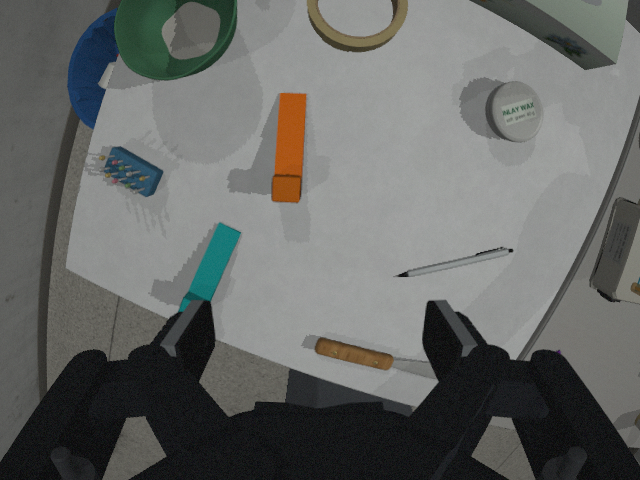

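The wrist view shows the orange shim at px (272–306, 93–202), block end at (287,188). The measured length is 101 mm (should be 104), with yaw 20.2° and grip point about (0.4955, 0.3104). I'll move over it, roll +3° and descend.

```bash
python3 -m jog '[{"linear":[0.29,-0.39,0],"roll":0},{"linear":[0.28,-0.39,0],"roll":0.6},{"linear":[0,0,0.8],"roll":0},{"linear":[0,0,0.8],"roll":0},{"linear":[0,0,0.8],"roll":0},{"linear":[0,0,0.8],"roll":0},{"linear":[0,0,0.6],"roll":0},{"linear":[0,0,0.5],"roll":0},{"linear":[0,0,0],"roll":0},{"linear":[0,0,0],"roll":0},{"linear":[0,0,0],"roll":0}]'
```

```text
time_s: 3.22
position: [0.4955, 0.3055, 0.0608]
tool_rot: [[0.94, 0.341, 0.002], [0.341, -0.94, 0.001], [0.002, 0.0, -1.0]]
ft_force: [-0.6, -0.2, 0.2]
grip_width: 0.0854
gripper_force: 0.0
```

```bash
python3 -m jog '[{"linear":[0.04,-0.12,0],"roll":0},{"linear":[0,0,0.4],"roll":0},{"linear":[0,0,0.4],"roll":0},{"linear":[0,0,0.3],"roll":0},{"linear":[0,0,0.2],"roll":0},{"linear":[0,0,0],"roll":0},{"linear":[0,0,0],"roll":0}]'
python3 -m jog '[{"linear":[0,0,0],"roll":0},{"linear":[0,0,0],"roll":0},{"linear":[0,0,0],"roll":0},{"linear":[0,0,0],"roll":0},{"linear":[0,0,0],"roll":0},{"linear":[0,0,0],"roll":0},{"linear":[0,0,0],"roll":0},{"linear":[0,0,0],"roll":0},{"linear":[0,0,0],"roll":0}]' -1 40
```

```text
time_s: 3.8
position: [0.495, 0.311, 0.008]
tool_rot: [[0.94, 0.342, 0.001], [0.342, -0.94, 0.0], [0.001, -0.0, -1.0]]
ft_force: [0.1, -0.7, -0.1]
grip_width: 0.0857
gripper_force: 0.0
time_s: 4.55
position: [0.4948, 0.3108, 0.0078]
tool_rot: [[0.94, 0.341, 0.001], [0.341, -0.94, 0.0], [0.001, -0.0, -1.0]]
ft_force: [-1.3, -1.0, 5.7]
grip_width: 0.0256
gripper_force: 40.1
```

Gripped, at 25.6 mm width. Next I lift, retract, turn to the stand's direction and cross in front of the lamp.

```bash
python3 -m jog '[{"linear":[0,0,-0.3],"roll":0},{"linear":[0,0,-0.7],"roll":0},{"linear":[0,0,-0.8],"roll":0},{"linear":[0,0,-0.7],"roll":0},{"linear":[-0.75,0,0],"roll":0},{"linear":[-0.75,0,0],"roll":0},{"linear":[-0.75,0,0],"roll":0},{"linear":[-0.75,0,0],"roll":0},{"linear":[0,0,0],"roll":0.7},{"linear":[0,0,0],"roll":0.9},{"linear":[0,0,0],"roll":0.9},{"linear":[0,0,0],"roll":0.9}]' - 60
python3 -m jog '[{"linear":[0,0,0],"roll":1},{"linear":[0,0,0],"roll":1},{"linear":[0,0,0],"roll":1},{"linear":[0,0,0],"roll":1},{"linear":[0,0,0],"roll":1},{"linear":[0,0,0],"roll":0.86},{"linear":[0,0,0],"roll":0},{"linear":[0,0,0],"roll":0}]'
```

```text
time_s: 5.55
position: [0.3816, 0.2697, 0.1072]
tool_rot: [[0.999, 0.048, -0.0], [0.048, -0.999, -0.0], [-0.0, 0.0, -1.0]]
ft_force: [0.4, -0.4, -0.4]
grip_width: 0.0254
gripper_force: 58.7
time_s: 6.22
position: [0.3817, 0.2697, 0.1072]
tool_rot: [[0.897, -0.442, -0.0], [-0.442, -0.897, -0.0], [-0.0, 0.0, -1.0]]
ft_force: [0.1, 0.3, -0.8]
grip_width: 0.0253
gripper_force: 58.7
```

```bash
python3 -m jog '[{"linear":[0.25,0.6,0],"roll":0},{"linear":[0.35,0.8,0],"roll":0},{"linear":[0.35,0.8,0],"roll":0},{"linear":[0.35,0.8,0],"roll":0},{"linear":[0.35,0.8,0],"roll":0},{"linear":[0.35,0.8,0],"roll":0},{"linear":[0.35,0.8,0],"roll":0},{"linear":[0.35,0.8,0],"roll":0},{"linear":[0.35,0.8,0],"roll":0},{"linear":[0.35,0.8,0],"roll":0},{"linear":[0.35,0.8,0],"roll":0},{"linear":[0.35,0.8,0],"roll":0}]'
python3 -m jog '[{"linear":[0.35,0.8,0],"roll":0},{"linear":[0.35,0.8,0],"roll":0},{"linear":[0.35,0.8,0],"roll":0},{"linear":[0.35,0.8,0],"roll":0},{"linear":[0.35,0.8,0],"roll":0},{"linear":[0.35,0.8,0],"roll":0},{"linear":[0,0,0],"roll":0},{"linear":[0,0,0],"roll":0},{"linear":[0,0,0],"roll":0},{"linear":[0,0,0],"roll":0}]'
cat > w.py <<'E'
import sys
from h import *
st=env.observe(); im,c=snap('wrist',sys.argv[1])
h=cv2.cvtColor(im,cv2.COLOR_RGB2HSV)
def big(m): return max(cv2.findContours(m,cv2.RETR_EXTERNAL,cv2.CHAIN_APPROX_NONE)[0],key=cv2.contourArea)
v=big(cv2.inRange(h,(28,110,60),(50,255,255)))[:,0]; o=big(cv2.inRange(h,(3,130,60),(16,255,255)))[:,0]
R=cv2.minAreaRect((np.array([onz(c,u,w,.052,True)[:2] for u,w in v])*1000).astype(np.float32)); print('vial px',v.min(0),v.max(0),'rect',R)
a=cv2.approxPolyDP(o.reshape(-1,1,2),4,True)[:,0]; print('shim px',a.tolist())
print(st['time_s'],np.round(st['position'],4),np.degrees(np.arctan2(st['tool_rot'][1][0],st['tool_rot'][0][0])))
E
python3 w.py w2.png
```

```text
time_s: 7.22
position: [0.3615, -0.1417, 0.1074]
tool_rot: [[0.897, -0.442, 0.0], [-0.442, -0.897, -0.0], [0.0, -0.0, -1.0]]
ft_force: [0.8, 0.0, -0.6]
grip_width: 0.0252
gripper_force: 59.0
time_s: 8.05
position: [0.3521, -0.3481, 0.1072]
tool_rot: [[0.897, -0.442, -0.0], [-0.442, -0.897, 0.001], [-0.001, -0.001, -1.0]]
ft_force: [-0.8, 0.4, -0.2]
grip_width: 0.0248
gripper_force: 59.1Traceback (most recent call last):
  File "w.py", line 6, in <module>
    v=big(cv2.inRange(h,(28,110,60),(50,255,255)))[:,0]; o=big(cv2.inRange(h,(3,130,60),(16,255,255)))[:,0]
      ~~~^^^^^^^^^^^^^^^^^^^^^^^^^^^^^^^^^^^^^^^^^
  File "w.py", line 5, in big
    def big(m): return max(cv2.findContours(m,cv2.RETR_EXTERNAL,cv2.CHAIN_APPROX_NONE)[0],key=cv2.contourArea)
                       ~~~^^^^^^^^^^^^^^^^^^^^^^^^^^^^^^^^^^^^^^^^^^^^^^^^^^^^^^^^^^^^^^^^^^^^^^^^^^^^^^^^^^^^
ValueError: max() iterable argument is empty
```

View pics/w2.png

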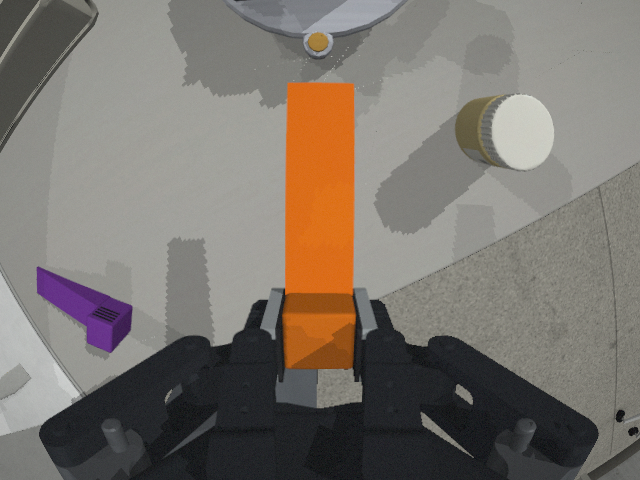

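The wrist view shows the lug cap at px (318,43), straight ahead of the shim tip at (321,83), and the powder jar well to the right. I'll triangulate the lug and work out the offset.

```bash
cat > t.py <<'E'
from h import *
im,c=snap('top'); sc,cs=snap('scene'); wi,cw=snap('wrist')
st=env.observe()
def blob(im,box,lo,hi):
    x0,y0,x1,y1=box; h=cv2.cvtColor(im[y0:y1,x0:x1],cv2.COLOR_RGB2HSV); m=cv2.inRange(h,lo,hi)
    n,l,s,ce=cv2.connectedComponentsWithStats(m); k=1+s[1:,4].argmax(); return ce[k]+[x0,y0],s[k,4]
lo,hi=(8,110,70),(24,255,255)
pw,nw=blob(wi,(290,25,345,60),lo,hi); pt,nt=blob(im,(450,252,466,268),lo,hi); ps,ns=blob(sc,(332,374,350,392),lo,hi)
print('lug px',pw,nw,pt,nt,ps,ns)
A=np.zeros((3,3));b=np.zeros(3); rays=[ray(cw,*pw,True),ray(c,*pt),ray(cs,*ps)]
for o,d in rays:
    d=d/np.linalg.norm(d); M=np.eye(3)-np.outer(d,d); A+=M;b+=M@o
L=np.linalg.solve(A,b); print('lug',L.round(4),'at z.022:',onz(cw,*pw,.022,True).round(4),onz(c,*pt,.022).round(4),onz(cs,*ps,.022).round(4))
# vial ends in top and scene
def vial(im,box):
    x0,y0,x1,y1=box; h=cv2.cvtColor(im[y0:y1,x0:x1],cv2.COLOR_RGB2HSV); m=cv2.inRange(h,(28,110,50),(50,255,255))
    p=np.argwhere(m>0)[:,::-1]+[x0,y0]; q=p.mean(0); d=np.linalg.svd(p-q,full_matrices=False)[2][0]; return q,d
q,d=vial(im,(430,200,510,275)); w=onz(c,*(q+10*d),.052)-onz(c,*(q-10*d),.052); print('top vial',q,onz(c,*q,.052).round(4),'yaw',np.degrees(np.arctan(w[1]/w[0])))
q,d=vial(sc,(345,355,400,385)); w=onz(cs,*(q+10*d),.052)-onz(cs,*(q-10*d),.052); print('scene vial',q,onz(cs,*q,.052).round(4),'yaw',np.degrees(np.arctan(w[1]/w[0])))
R=np.array(st['tool_rot']); P=np.array(st['position']); e=L-P; print('tool frame lug offset',(R.T@e).round(4),P)
tip=P+R[:,0]*.092; tip[2]-=.0078; print('tip px expected',pix(cw,tip+[0,0,.0025],True))
a=np.zeros((400,800,3),np.uint8); a[:,:400]=cv2.resize(im[205:255,440:490],(400,400),interpolation=2); a[:,400:]=cv2.resize(sc[350:400,345:395],(400,400),interpolation=2)
cv2.imwrite('pics/v.png',a[:,:,::-1])
E
python3 t.py
```

```text
lug px [317.12847222  42.21180556] 288 [458. 260.] 9 [340.5 381.5] 4
lug [ 0.4669 -0.4033  0.032 ] at z.022: [ 0.4684 -0.4045  0.022 ] [ 0.4688 -0.4062  0.022 ] [ 0.4681 -0.3985  0.022 ]
top vial [456.425      229.43333333] [ 0.5497 -0.395   0.052 ] yaw -25.571715828325136
scene vial [370.43382353 369.98529412] [ 0.5441 -0.4011  0.052 ] yaw -24.800596157897886
tool frame lug offset [ 0.1269 -0.0017  0.0755] [ 0.35229688 -0.34859741  0.10748944]
tip px expected (np.float64(319.6164247434078), np.float64(81.34263515469533))
```

View pics/v.png

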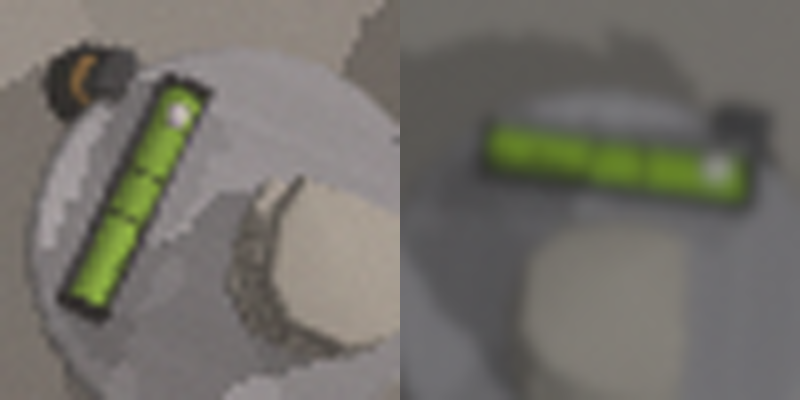

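The bubble is at the far end, at crop (178,113), and the marks are at (147,173) and (124,217), so it sits 30 mm from the middle, as described. The top view is therefore good enough as the bubble gauge. The lug lies 127 mm ahead of the TCP and 1.5 mm to the side. I'll lower the shim in front of the foot.

```bash
python3 -m jog '[{"linear":[0,-0.04,0.5],"roll":0},{"linear":[0,0,0.7],"roll":0},{"linear":[0,0,0.6],"roll":0},{"linear":[0,0,0.35],"roll":0},{"linear":[0,0,0.15],"roll":0},{"linear":[0,0,0],"roll":0},{"linear":[0,0,0],"roll":0},{"linear":[0,0,0],"roll":0}]'
python3 -m jog '[{"linear":[0,0,0.03],"roll":0},{"linear":[0,0,0.03],"roll":0},{"linear":[0,0,0.03],"roll":0},{"linear":[0,0,0.02],"roll":0},{"linear":[0,0,0],"roll":0},{"linear":[0,0,0],"roll":0},{"linear":[0,0,0],"roll":0}]'
```

```text
time_s: 8.92
position: [0.3532, -0.3483, 0.0163]
tool_rot: [[0.896, -0.443, 0.001], [-0.443, -0.896, -0.002], [0.002, 0.001, -1.0]]
ft_force: [-0.0, 0.2, -0.9]
grip_width: 0.0251
gripper_force: 59.1
time_s: 9.5
position: [0.3528, -0.3479, 0.0109]
tool_rot: [[0.896, -0.444, -0.0], [-0.444, -0.896, 0.0], [-0.0, 0.0, -1.0]]
ft_force: [-0.9, 0.1, -0.2]
grip_width: 0.0253
gripper_force: 59.1
```

```bash
python3 -m jog '[{"linear":[0,0,0.02],"roll":0},{"linear":[0,0,0],"roll":0},{"linear":[0,0,0],"roll":0},{"linear":[0,0,0],"roll":0}]'
python3 -m jog '[{"linear":[0,0,0.01],"roll":0},{"linear":[0,0,0],"roll":0},{"linear":[0,0,0],"roll":0},{"linear":[0,0,0],"roll":0}]'
cat > b.py <<'E'
from h import *
N=6; st=env.observe(); fs=[snap('top') for _ in range(N)]; im=np.mean([f[0].astype(float) for f in fs],0); c=fs[0][1]
# vial axis from green pixels, unwrap along it
u8=im.astype(np.uint8); h=cv2.cvtColor(u8[200:275,430:510],cv2.COLOR_RGB2HSV); m=cv2.inRange(h,(26,90,45),(52,255,255))
cn=max(cv2.findContours(m,cv2.RETR_EXTERNAL,cv2.CHAIN_APPROX_NONE)[0],key=cv2.contourArea)
p=cv2.findNonZero(cv2.drawContours(np.zeros_like(m),[cn],-1,255,-1))[:,0]+[430,200]
q=p.mean(0); d=np.linalg.svd(p-q,full_matrices=False)[2][0]; d=d if d[1]<0 else -d; n=np.array([-d[1],d[0]])
s=np.arange(-17,17,.25); off=np.arange(-1,1.1,.5)
X=(q[0]+s[:,None]*d[0]+off*n[0]).astype(np.float32); Y=(q[1]+s[:,None]*d[1]+off*n[1]).astype(np.float32)
pr=cv2.remap(im.astype(np.float32),X,Y,cv2.INTER_LINEAR).mean(1)
np.set_printoptions(linewidth=200,suppress=True)
print('blue',np.array2string(pr[::2,2].round().astype(int),max_line_width=400)); print('green',np.array2string(pr[::2,1].round().astype(int),max_line_width=400))
w=np.clip(pr[:,2]-60,0,None)*(np.abs(s)<14); k=w.argmax(); g=np.abs(s-s[k])<3; print('bubble s px',(s[g]*w[g]).sum()/w[g].sum(),w.max(),'q',q,'t',st['time_s'])
E
python3 b.py
```

```text
time_s: 9.83
position: [0.3528, -0.3479, 0.0101]
tool_rot: [[0.896, -0.444, -0.0], [-0.444, -0.896, 0.0], [-0.0, -0.0, -1.0]]
ft_force: [-0.6, -0.4, -0.8]
grip_width: 0.0251
gripper_force: 59.1
time_s: 10.17
position: [0.3528, -0.3479, 0.0098]
tool_rot: [[0.896, -0.444, 0.0], [-0.444, -0.896, -0.0], [0.0, 0.0, -1.0]]
ft_force: [-0.1, 0.2, 1.0]
grip_width: 0.025
gripper_force: 59.3
blue [ 86  64  49  45  47  51  57  60  60  60  60  60  60  60  60  60  60  61  60  60  61  61  61  61  61  61  59  55  54  57  60  61  61  61  61  61  60  60  59  56  55  58  61  61  61  61  61  61  61  62  62  62  64  79 105 127 142 150 140 111  76  62  55  51  51  68  97 126]
green [ 86  66  52  51  62  92 126 143 146 144 146 146 146 145 144 143 143 146 146 146 147 147 147 147 147 146 139 120 110 125 142 148 147 147 148 148 147 146 141 124 117 133 146 148 148 148 148 148 149 149 149 148 143 131 130 143 156 163 159 150 143 138 116  86  64  71  98 126]
bubble s px 11.263226608102064 89.83702 q [456.69565217 228.95652174] t 10.1667
```

The gauge works: marks at ±3.0 px, bubble at 29.8 mm. The shim is down with light contact, so I advance to the foot.

```bash
python3 -m jog '[{"linear":[0.1,0,0],"roll":0},{"linear":[0.1,0,0],"roll":0},{"linear":[0.1,0,0],"roll":0},{"linear":[0.1,0,0],"roll":0},{"linear":[0.1,0,0],"roll":0},{"linear":[0.1,0,0],"roll":0},{"linear":[0.1,0,0],"roll":0},{"linear":[0,0,0],"roll":0},{"linear":[0,0,0],"roll":0}]'
python3 - <<'E'
from h import *
w,_=snap('wrist'); t,_=snap('top'); a=np.zeros((400,800,3),np.uint8)
a[:,:480]=cv2.resize(w[0:200,200:440],(480,400)); a[:320,480:]=cv2.resize(t[195:275,430:510],(320,320),interpolation=2); cv2.imwrite('pics/i1.png',a[:,:,::-1])
E
```

```text
time_s: 11.22
position: [0.3786, -0.3608, 0.0098]
tool_rot: [[0.896, -0.443, 0.001], [-0.443, -0.896, -0.001], [0.002, 0.001, -1.0]]
ft_force: [0.8, -1.4, 2.8]
grip_width: 0.0253
gripper_force: 59.6
```

View pics/i1.png

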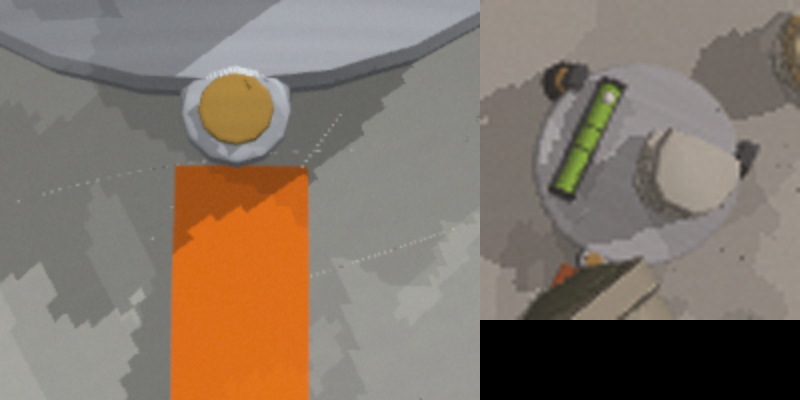

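The tip is centred just before the foot: lug at (237,107), tip edge centre (241,165). Top-view crop shows the vial still clear of the arm. I push on, slowly.

```bash
python3 -m jog '[{"linear":[0.06,0,0],"roll":0},{"linear":[0.06,0,0],"roll":0},{"linear":[0.06,0,0],"roll":0},{"linear":[0.06,0,0],"roll":0},{"linear":[0.06,0,0],"roll":0},{"linear":[0.06,0,0],"roll":0},{"linear":[0,0,0],"roll":0}]'
python3 -m jog '[{"linear":[0.04,0,0],"roll":0},{"linear":[0.04,0,0],"roll":0},{"linear":[0.04,0,0],"roll":0},{"linear":[0.04,0,0],"roll":0},{"linear":[0.04,0,0],"roll":0},{"linear":[0,0,0],"roll":0}]'
python3 -m jog '[{"linear":[0.04,0,0],"roll":0},{"linear":[0.04,0,0],"roll":0},{"linear":[0.04,0,0],"roll":0},{"linear":[0.04,0,0],"roll":0},{"linear":[0.04,0,0],"roll":0},{"linear":[0,0,0],"roll":0}]'
python3 b.py | tail -1
```

```text
time_s: 11.9
position: [0.3908, -0.3666, 0.0098]
tool_rot: [[0.896, -0.444, -0.0], [-0.444, -0.896, 0.0], [-0.0, -0.0, -1.0]]
ft_force: [-0.5, 0.8, 6.0]
grip_width: 0.025
gripper_force: 59.7
time_s: 12.4
position: [0.3974, -0.3698, 0.0098]
tool_rot: [[0.896, -0.444, -0.001], [-0.444, -0.896, 0.001], [-0.002, -0.0, -1.0]]
ft_force: [-2.9, 1.9, 6.7]
grip_width: 0.0252
gripper_force: 60.0
time_s: 12.9
position: [0.4041, -0.3729, 0.0098]
tool_rot: [[0.896, -0.443, -0.002], [-0.443, -0.896, 0.002], [-0.003, -0.001, -1.0]]
ft_force: [-5.3, 3.9, 8.3]
grip_width: 0.025
gripper_force: 60.3
bubble s px 11.260457450034565 90.503876 q [456.69565217 228.95652174] t 12.9
```

```bash
python3 -m jog '[{"linear":[0.04,0,-0.004],"roll":0},{"linear":[0.04,0,0],"roll":0},{"linear":[0.04,0,0],"roll":0},{"linear":[0.04,0,0],"roll":0},{"linear":[0.04,0,0],"roll":0},{"linear":[0,0,0],"roll":0}]'
python3 b.py | tail -1
python3 -m jog '[{"linear":[0.04,0,0],"roll":0},{"linear":[0.04,0,0],"roll":0},{"linear":[0.04,0,0],"roll":0},{"linear":[0.04,0,0],"roll":0},{"linear":[0.04,0,0],"roll":0},{"linear":[0,0,0],"roll":0}]'
python3 b.py | tail -1
```

```text
time_s: 13.7
position: [0.4108, -0.3759, 0.0098]
tool_rot: [[0.896, -0.443, -0.004], [-0.443, -0.896, 0.003], [-0.005, -0.001, -1.0]]
ft_force: [-7.3, 5.0, 8.7]
grip_width: 0.0252
gripper_force: 60.3
bubble s px 9.972317315257014 86.38052 q [456.63768116 229.07246377] t 13.7
time_s: 14.5
position: [0.4179, -0.3795, 0.0098]
tool_rot: [[0.896, -0.443, -0.003], [-0.443, -0.896, 0.003], [-0.005, -0.001, -1.0]]
ft_force: [-7.9, 4.9, 9.3]
grip_width: 0.025
gripper_force: 60.2
bubble s px 7.073695076067201 89.408615 q [456.76811594 228.93478261] t 14.5
```

```bash
python3 -m jog '[{"linear":[0.04,0,0],"roll":0},{"linear":[0.04,0,0],"roll":0},{"linear":[0.04,0,0],"roll":0},{"linear":[0.04,0,0],"roll":0},{"linear":[0.04,0,0],"roll":0},{"linear":[0.04,0,0],"roll":0},{"linear":[0.04,0,0],"roll":0},{"linear":[0,0,0],"roll":0},{"linear":[0,0,0],"roll":0}]'
python3 b.py
```

```text
time_s: 15.55
position: [0.428, -0.3846, 0.0098]
tool_rot: [[0.896, -0.443, -0.003], [-0.443, -0.896, 0.003], [-0.004, -0.001, -1.0]]
ft_force: [-7.6, 5.1, 9.4]
grip_width: 0.0248
gripper_force: 60.3
blue [ 88  67  51  45  47  51  57  62  63  63  63  63  63  63  63  63  64  64  64  63  63  64  64  64  64  64  63  61  57  57  61  62  62  62  62  63  67  86 114 138 147 147 137 105  72  62  62  62  62  62  62  62  62  62  63  62  62  62  62  62  62  61  57  52  55  76 112 136]
green [ 88  69  53  50  60  87 126 151 158 158 158 158 158 158 158 159 159 158 159 159 159 159 159 160 160 160 156 142 123 127 148 155 156 154 151 147 139 134 138 150 158 161 162 157 151 151 152 152 152 153 152 152 152 152 153 153 153 153 153 153 153 149 128  94  72  80 112 136]
bubble s px 3.148939346540614 87.89551 q [456.91489362 228.70921986] t 15.55
```

```bash
python3 -m jog '[{"linear":[0.04,0,0],"roll":0},{"linear":[0.03,0,0],"roll":0},{"linear":[0.03,0,0],"roll":0},{"linear":[0.03,0,0],"roll":0},{"linear":[0.03,0,0],"roll":0},{"linear":[0.03,0,0],"roll":0},{"linear":[0.01,0,0],"roll":0},{"linear":[0,0,0],"roll":0},{"linear":[0,0,0],"roll":0}]'
python3 b.py
```

```text
time_s: 16.6
position: [0.4346, -0.3878, 0.0098]
tool_rot: [[0.896, -0.443, -0.004], [-0.443, -0.896, 0.004], [-0.006, -0.001, -1.0]]
ft_force: [-10.8, 5.3, 10.7]
grip_width: 0.0248
gripper_force: 60.7
blue [ 79  59  47  44  46  52  58  62  63  64  63  63  63  63  63  63  63  63  63  63  63  64  64  64  64  64  63  58  53  56  63  71  91 115 134 146 153 146 115  73  57  59  61  62  62  62  62  62  61  62  62  62  61  62  62  62  62  62  62  62  62  59  54  50  55  74 107 135]
green [ 80  61  51  49  61  94 134 155 159 159 159 159 160 159 159 160 159 159 159 159 160 160 160 160 160 160 153 128 105 121 145 149 144 145 154 164 167 164 151 128 120 136 150 152 152 151 152 151 151 152 152 152 152 152 152 153 153 152 152 152 151 140 113  80  65  76 108 135]
bubble s px 0.6529398166382878 92.633514 q [457.03053435 228.46564885] t 16.6
```

```bash
python3 -m jog '[{"linear":[0.025,0,0],"roll":0},{"linear":[0.02,0,0],"roll":0},{"linear":[0,0,0],"roll":0},{"linear":[0,0,0],"roll":0},{"linear":[0,0,0],"roll":0}]'
python3 b.py|tail -1
python3 -m jog '[{"linear":[0,0,0],"roll":0},{"linear":[0,0,0],"roll":0},{"linear":[0,0,0],"roll":0},{"linear":[0,0,0],"roll":0},{"linear":[0,0,0],"roll":0},{"linear":[0,0,0],"roll":0}]' -0.1
python3 b.py
```

```text
time_s: 17.32
position: [0.4365, -0.3888, 0.0098]
tool_rot: [[0.896, -0.443, -0.004], [-0.443, -0.896, 0.003], [-0.005, -0.001, -1.0]]
ft_force: [-9.3, 5.4, 10.1]
grip_width: 0.0253
gripper_force: 60.5
bubble s px -0.11484101454036257 91.81668 q [457.04316547 228.5323741 ] t 17.3167
time_s: 18.12
position: [0.4383, -0.3902, 0.0098]
tool_rot: [[0.896, -0.444, -0.0], [-0.444, -0.896, 0.0], [-0.0, -0.0, -1.0]]
ft_force: [0.6, 1.0, 0.2]
grip_width: 0.0383
gripper_force: 0.0
blue [ 81  61  49  45  46  51  57  62  63  64  64  64  64  64  64  64  64  64  64  64  64  64  64  63  64  64  63  61  58  60  78 104 130 146 153 149 124  83  65  59  55  57  60  61  62  62  62  62  62  62  62  62  62  62  62  62  63  62  63  63  62  60  54  50  52  69 103 133]
green [ 82  63  51  49  57  83 125 154 160 160 161 161 161 161 161 160 160 161 160 161 161 160 160 160 161 161 158 146 124 115 126 138 152 164 168 168 162 150 145 133 117 123 142 151 152 151 151 152 153 153 153 153 152 152 152 153 153 152 153 153 152 142 117  83  65  72 103 133]
bubble s px -0.1254077196108365 92.619 q [457.04316547 228.5323741 ] t 18.1167
```

Released with the bubble about 1 mm from centre. I lift straight up, back off and check.

```bash
python3 -m jog '[{"linear":[0,0,-0.1],"roll":0},{"linear":[0,0,-0.3],"roll":0},{"linear":[0,0,-0.6],"roll":0},{"linear":[0,0,-0.8],"roll":0},{"linear":[0,0,-0.8],"roll":0},{"linear":[0,0,-0.8],"roll":0},{"linear":[0,0,-0.8],"roll":0},{"linear":[-0.6,0,-0.6],"roll":0},{"linear":[0,0,0],"roll":0},{"linear":[0,0,0],"roll":0},{"linear":[0,0,0],"roll":0},{"linear":[0,0,0],"roll":0}]'
python3 - <<'E'
from h import *
w,_=snap('wrist'); cv2.imwrite('pics/f.png',w[:,:,::-1])
E
python3 b.py|tail -1
```

```text
time_s: 19.42
position: [0.4168, -0.3793, 0.2006]
tool_rot: [[0.896, -0.444, -0.001], [-0.444, -0.896, 0.002], [-0.002, -0.001, -1.0]]
ft_force: [0.5, 0.6, -0.2]
grip_width: 0.0385
gripper_force: 0.0
bubble s px -0.08394343914566971 86.018936 q [457.04316547 228.5323741 ] t 19.4667
```

View pics/f.png

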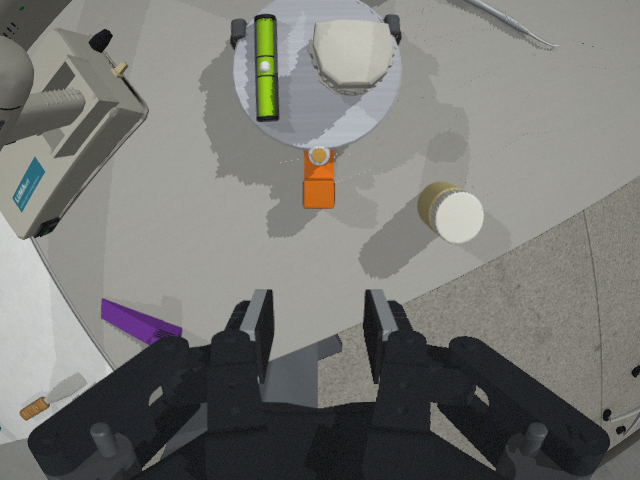

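The shim sits under the foot at (319,180), the gripper is clear, and the bubble is at (265,66) between the marks. A quick numeric check on this finer view, then I hand in.

Run:
```python
import cv2,numpy as np
i=cv2.imread('pics/f.png').astype(int)
for v in range(48,86): print(v,i[v,262:270].mean(0).round().astype(int)[:2],end=' ')
```

```text
48 [ 32 188] 49 [ 31 187] 50 [ 31 186] 51 [ 31 187] 52 [ 31 187] 53 [ 32 188] 54 [ 31 177] 55 [38 98] 56 [36 96] 57 [ 30 177] 58 [ 32 188] 59 [ 32 188] 60 [ 35 188] 61 [112 198] 62 [173 210] 63 [200 213] 64 [208 213] 65 [200 207] 66 [202 208] 67 [202 207] 68 [190 197] 69 [168 178] 70 [143 161] 71 [110 146] 72 [ 69 160] 73 [ 30 194] 74 [ 36 158] 75 [39 73] 76 [ 32 141] 77 [ 32 195] 78 [ 32 198] 79 [ 30 198] 80 [ 30 197] 81 [ 29 197] 82 [ 32 198] 83 [ 32 198] 84 [ 28 198] 85 [ 31 198]
```

```bash
python3 -c "
from rig import env
print(env.close_job())"
```

```text
the job is handed in; nothing more can be done
None
```

The job is handed in: the shim is under the low foot and released, the bubble lies between its marks about 0.9 mm past centre, the gripper is clear, and it took about 20 s.

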